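Set the length stop against an offcut, backlash taken up

ROBOT

A 6-joint arm with a two-finger parallel gripper is mounted at the origin on a cart in front of the work surface, level with it; the furniture and walls round the work are solid. World frame = base frame: x ahead of the robot, y to its left, z up, the work surface at z = 0. Lengths are in m, angles in rad, forces in N, time in s.
With the tool pointing down it reaches from about 0.25 to 0.775 m from the base axis. Payload 4 kg.
Tool frame: the origin (TCP) lies between the finger pads; the fingertips stand 25 mm ahead of it and the grasp point (between the pads) lies 6 mm ahead of it; z points along the fingers, y is the line along which they close (so a half turn about z gives the same grasp; the last joint's range is limited). The gripper opens to 85 mm and grips with 20 to 120 N. Pads are 22 mm wide; open, the fingers measure 114 mm over their backs; the gripper's body (76 mm by 85 mm) begins 54 mm behind the grasp point. The pads swing forward as they close: fully open they stand 13 mm farther back than shut.
Start: joints at [1.12, 0.087, 1.371, -0, 1.684, -0.103], TCP at [0.187, 0.517, 0.256] pointing down, gripper open.
Joint ranges: [-3.1, 3.1], [-0.76, 2.03], [0.27, 2.55], [-1.08, 4.22], [0.17, 2.65], [-2.57, 2.57]. Speed limits (rad/s): [2.79, 2.79, 3.14, 3.14, 3.14, 3.14].

INTERFACE

Orientations are given as a rotation vector (axis times angle).
In Python, from workcell import * gives the robot as it stands. Calls block until the motion is done:
- move_ptp(position, orientation): joint-space move of the TCP to a pose.
- movel(position, attitude=None, velocity=0.15, contact_N=None): straight line of the TCP; attitude=None keeps the orientation; velocity is the mean speed in m/s. With contact_N (N) it stops when the force on the tool has changed by that much, and returns True; else False.
- move_joints(angles): joint-space move.
- let_go() and gripper_close(newtons=None): open the fingers fully, or close them until they stop; newtons is the grip in N (None keeps the last).
- pause(seconds).
- ik(position, orientation): joint angles nearest the present ones, or None.
- state(): the state.
- grab_frame(name): name is "scene" or "top" or "wrist"; returns a dict with "image" (420x560x3 uint8, red, green, blue), "depth" (420x560 float32, m along the optical axis (not along the pixel's ray), 0 where there is no reading), "fx", "fy", "cx", "cy" (pixels), "R" (3x3) and "t" (3): a world point X has camera coordinates R X + t; the wrist camera has in their place "tool_from_camera" (4x4, takes a point from camera to tool coordinates, whose origin is the TCP and whose axes are the flange's). Camera axes: x right, y down, z forward; pixel columns grow to the right and rows downward; lengths in m; the calibration is good to about 2 mm. A picture is of the moment at which its call begins: read the wrist's pose just before it.
A pose or a line that the arm cannot do raises IKError and nothing moves.
- job_done(): hands the job in; it is judged then, once.
Trained networks look in a picture, given as the dict that the camera call returned (one of the last four; its "shot" number tells which), for a name from the list of things; names that differ only in an ending like _2 or _b are one class to them, and where a whole thing is asked for, a point or a joint stands for the part that bears it (a point fixed in the world has none). Each returns a list of dicts, best first, with "p" (0 to 1); they miss things now and then, are a little off and sometimes report something else, mostly with a low value. They report only what shows in the picture. A call takes as long as a camera call. They do not tell look-alikes from the thing itself.
- boxes_of(thing, picture): "box" ([centre column, centre row, width, height] as shares, 0 to 1, of the picture: columns of its width, rows of its height, round what is visible of it).
- cut_out(thing, picture): "mask" (420x560 bool, what is visible of it) and "box" ([centre column, centre row, width, height] as shares, 0 to 1, of the picture: columns of its width, rows of its height, round what is visible of it).
- mark_of(thing, picture): "xy" ([column, row] as shares, 0 to 1, of the picture: columns of its width, rows of its height: a listed point, or the origin of a listed thing).
The state is a dict: "clock": time; "joint_positions": joint angles; "dq": joint speeds; "joint_torque": joint torques, N m; "eef_pos": TCP position; "tcp_rot": TCP orientation; "force": force on the tool from outside, world axes, zero at the start; "wrist_torque": the same for the moment, N m; "opening": opening from 0.0 (shut) to 1.0 (fully open); "grip_force": force on a finger pad.
Only numpy, scipy, OpenCV 4.12 (cv2) and the standard library are available. Lean on these libraries where they do the work, as an engineer would, in place of code of your own. Each camera call takes 0.05 s, during which the arm holds its last target. There are 200 camera calls.

TASK

Draw the length stop all the way back by its handle, stand the tall loose offcut on its narrow edge in the channel with its end up against the end fence, and let go of it. Then bring the stop up behind it by pushing the handle forward only, never drawing it back once the pad presses on the wood, until the sprung pad presses with about 6 newtons (never more than 13), and leave the stop there by itself with the handle's lost motion still taken up forward. Leave the tape measure, screwdriver and rafter square where they lie.

Things in the scene. Friction and masses are not known exactly. Their poses are not given: they have to be found in the camera images.
- rail: Fixed aluminium channel of the length stop; origin on the desk under its middle line; +x is FORWARD along it, y across, z up. Plate 74 mm wide, from x = -160 to +190 mm; floor 10 mm above the desk; two ribs, tops 25 mm above the desk, leave 46 mm between them (y = -23 to +23). Place and yaw differ each time
- fence_face (a point): Middle of the inner face (10 mm above the desk, at the foot) of the dark steel end fence, 170 mm ahead of the rail's origin. The fence is 64 mm wide, 20 mm thick, its top 80 mm above the desk
- stop: Steel sliding stop, 60 mm long, 44 wide, top 65 mm above the desk (two lugs on it to 72). Origin at the foot of its front face, on the channel floor; axes as the rail's. Slides only along rail x, origin from -80 mm (all the way back) to +45; starts forward. Slides under steady friction of about 10 N and stays where it is left
- pad_root (a point): Point of the stop's front face, 48 mm above the desk, from which a sleeve with a sprung rubber pad (24 mm disc) points forward. The pad's front is 20 to 30 mm ahead of this point: different each time, not measured. Spring 3 N per mm from zero, end at 6 mm; a brass ring 2 mm wide on the stem just vanishes in the sleeve at 6 N. The slide's friction holds the stop against it
- handle_tab (a point): Middle of the upright wooden handle tab on the stop, 103 mm above the desk: 14 mm thick along rail x, 32 wide, from 73 to 125 mm above the desk. It has 8 mm of lost motion: its centre lies 34 mm behind the stop's origin when fully back, 26 when fully forward; in between it moves with about 1 N, at the ends it drags the stop. Closed fingers can push it from behind or draw it from in front
- offcut: Loose sawn softwood offcut standing on its narrow edge, 38 mm (its x) by 184 mm (its y) by 89 mm high, about 0.3 kg; origin at the centre of its underside. Grasp across the 38 mm. Either end may face the fence
- tape: Pocket tape measure, 37 x 76 x 65 mm, bystander; origin under its middle
- driver: Screwdriver lying on the desk, 200 mm long, 29 mm thick handle, bystander; origin under its middle
- square: Aluminium rafter square lying flat, 178 x 191 x 16 mm, bystander; origin under its middle
Mind the look-alikes: they are no part of the job. Leave any red look-alike of the offcut alone.

How it is judged:
On the way, in this order (a step that is already met when the one before it is completed fails the run):
1. the stop is drawn back, its front face at least 65 mm behind the rail's origin (the end of its slide is 80 mm behind) (x of stop in the frame of rail below -0.065 m), for 0.2 s.
2. the offcut stands in the channel along it, its end within 18 mm of the fence, let go, with the stop not pressing on it (x of offcut in the frame of rail above 0.06 m and y of offcut in the frame of rail between -0.008 and 0.008 m and z of offcut in the frame of rail below 0.014 m and angle between offcut's own z axis and vertical below 0.06 rad and angle between the y axis of offcut and the x axis of rail, either way round below 0.06 rad and contact force between the fingers and offcut below 0.3 N and contact force between stop and offcut below 1 N), for 0.2 s.
At the end, for the whole second after the job is handed in: The offcut stands on its edge in the channel (within 8 mm of its middle line, level and along it to 0.06 rad) with its end within 3.5 mm of the fence; the stop's pad presses on it with 3.5 to 9 N by itself; the handle tab is within 2.5 mm of the forward end of its play; stop and offcut are at rest (x of offcut in the frame of rail above 0.0745 m and y of offcut in the frame of rail between -0.008 and 0.008 m and z of offcut in the frame of rail below 0.014 m and angle between offcut's own z axis and vertical below 0.06 rad and angle between the y axis of offcut and the x axis of rail, either way round below 0.06 rad and contact force between stop and offcut between 3.5 and 9 N and x of handle_tab in the frame of stop above -0.0285 m and linear speed of each of stop, offcut below 0.003 m/s); the robot touches nothing.
It fails at once if the pad presses on the offcut with more than 13 N (contact force between stop and offcut above 13 N).
It fails at once if the stop is drawn back while its pad presses: the handle is at the back end of its play (within 1.5 mm) while the stop presses on the offcut with more than 2 N (contact force between stop and offcut above 2 N and x of handle_tab in the frame of stop below -0.0325 m).
It fails at once if the tape measure is moved by more than 15 mm (distance of tape from where it was at the start of the episode above 0.015 m).
It fails at once if the screwdriver is moved by more than 15 mm (distance of driver from where it was at the start of the episode above 0.015 m).
It fails at once if the rafter square is moved by more than 15 mm (distance of square from where it was at the start of the episode above 0.015 m).
It also fails if it takes over 72 s, if anything falls off the work surface, if the arm or the gripper's body presses on something with over 40 N, if the wrist force passes 120 N, or if a joint passes its speed limit or range.

## Working session

There is one attempt and no reset: what is moved stays moved. The work goes in short steps, each a Python script; the robot and the scene stay as the last script left them, time stands still between calls to the robot, and variables do not carry over. Pictures are saved under pics/ and viewed, at most 10 in all, crops included, and the job is handed in when it is done.

```bash
mkdir -p pics; ls
python3 - <<'E'
from workcell import *
import cv2, numpy as np, pickle
s=state(); print(s['clock'],s['eef_pos'],s['tcp_rot'],s['opening'])
fs={}
for n in ("scene","top"):
    f=grab_frame(n); fs[n]=f
    for th in ("offcut","rail","stop","tape","driver","square"):
        print(n,th,[(round(d['p'],2),np.round(np.array(d['box'])*[560,420,560,420]).tolist()) for d in boxes_of(th,f)][:4])
    for th in ("fence_face","handle_tab","pad_root","offcut","stop","rail"):
        print(n,'mark',th,[(round(d['p'],2),np.round(np.array(d['xy'])*[560,420],1).tolist()) for d in mark_of(th,f)][:4])
pickle.dump(fs,open('f.pkl','wb'))
cv2.imwrite('pics/a.png',np.hstack([cv2.resize(fs[n]['image'][:,:,::-1],(400,300)) for n in fs]))
cv2.imwrite('pics/top.png',fs['top']['image'][:,:,::-1])
cv2.imwrite('pics/scene.png',fs['scene']['image'][:,:,::-1])
E
```

```text
pics
0.0 [0.18726281 0.51666652 0.25512515] [-0.54342799 -3.09360553  0.00338942] 0.9976012073584243
scene offcut [(0.97, [328.0, 260.0, 65.0, 39.0]), (0.73, [209.0, 216.0, 29.0, 51.0])]
scene rail [(0.92, [286.0, 233.0, 60.0, 74.0])]
scene stop [(0.74, [280.0, 232.0, 17.0, 38.0])]
scene tape [(0.72, [254.0, 197.0, 23.0, 22.0])]
scene driver [(0.56, [364.0, 294.0, 16.0, 29.0]), (0.5, [283.0, 223.0, 8.0, 22.0])]
scene square [(0.96, [188.0, 193.0, 34.0, 23.0])]
scene mark fence_face [(0.97, [302.0, 220.2]), (0.29, [255.3, 204.1])]
scene mark handle_tab [(0.63, [286.1, 218.1])]
scene mark pad_root [(0.7, [285.7, 228.4])]
scene mark offcut [(0.8, [325.8, 271.1]), (0.57, [208.7, 224.8])]
scene mark stop [(0.8, [283.8, 241.3])]
scene mark rail [(0.65, [285.8, 242.4])]
top offcut [(0.83, [363.0, 256.0, 58.0, 53.0])]
top rail [(0.85, [297.0, 225.0, 43.0, 126.0])]
top stop [(0.68, [297.0, 236.0, 18.0, 24.0])]
top tape [(0.7, [224.0, 176.0, 25.0, 22.0])]
top driver [(0.79, [411.0, 272.0, 12.0, 35.0]), (0.41, [299.0, 234.0, 20.0, 31.0])]
top square [(0.76, [153.0, 205.0, 79.0, 48.0])]
top mark fence_face [(0.85, [287.1, 182.0])]
top mark handle_tab [(0.4, [300.0, 237.0]), (0.19, [297.4, 230.8])]
top mark pad_root [(0.72, [295.3, 228.1])]
top mark offcut [(0.93, [359.6, 256.9]), (0.62, [206.2, 244.9]), (0.41, [224.9, 177.2])]
top mark stop [(0.29, [152.2, 191.9])]
top mark rail []
```

View pics/top.png

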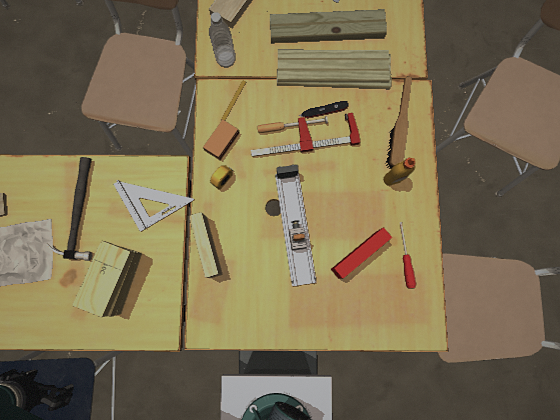

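View pics/scene.png

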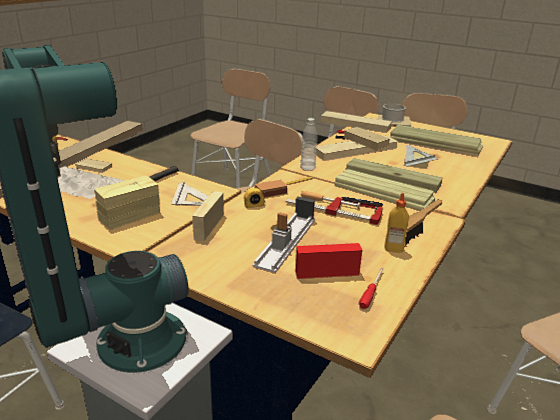

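The top view shows the rail from (303,285) to the fence at (287,172), with the stop at (297,236). The wooden offcut is at (206,245); the red box at (362,253) is the look-alike. The square, tape and screwdriver are clear of the work.

```bash
cat > h.py <<'E'
import numpy as np, cv2, pickle
from scipy.spatial.transform import Rotation as Ro
def cloud(f,T=None):
    d=f['depth']; v,u=np.indices(d.shape)
    P=np.dstack([(u-f['cx'])/f['fx']*d,(v-f['cy'])/f['fy']*d,d]).astype(float)
    if T is None: W=(P-f['t'])@f['R']          # R^T(P-t)
    else: W=P@T[:3,:3].T+T[:3,3]
    W[d<=0]=np.nan
    return W
def wristT(f,s):
    T=np.eye(4);T[:3,:3]=Ro.from_rotvec(s['tcp_rot']).as_matrix();T[:3,3]=s['eef_pos']
    return T@np.array(f['tool_from_camera'])
def down(yaw):  # tool y axis (closing line) at world angle yaw, z down
    y=np.array([np.cos(yaw),np.sin(yaw),0]);z=np.array([0,0,-1.]);x=np.cross(y,z)
    return Ro.from_matrix(np.c_[x,y,z]).as_rotvec()
def rect(W,m):
    p=W[m][:,:2]; p=p[~np.isnan(p).any(1)]
    r=cv2.minAreaRect(p.astype(np.float32)*1000)
    b=cv2.boxPoints(r)/1000; e=b[1]-b[0],b[2]-b[1]; L=max(e,key=np.linalg.norm)
    return b.mean(0),np.arctan2(L[1],L[0]),sorted(np.linalg.norm(x) for x in e)
E
python3 - <<'E'
from h import *
fs=pickle.load(open('f.pkl','rb')); f=fs['top']; W=cloud(f); z=W[...,2]
im=f['image'].astype(int)
def box(u0,u1,v0,v1):
    m=np.zeros(z.shape,bool); m[v0:v1,u0:u1]=1; return m
print('table z',np.nanmedian(z[300:340,220:420]))
for n,b,lo,hi in (('offcut',(185,235,200,290),.07,.11),('red',(325,400,220,290),.07,.11),('railplate',(270,325,160,295),.006,.03),('fence',(270,310,160,185),.07,.09),('stop',(280,320,210,260),.05,.08),('tab',(280,320,210,260),.085,.14),('tape',(205,240,160,195),.03,.08),('driver',(395,425,215,295),.006,.04)):
    m=box(*b)&(z>lo)&(z<hi); 
    c,a,e=rect(W,m); print(n,m.sum(),c.round(4),round(np.degrees(a),1),np.round(e,4),round(np.nanmedian(z[m]),4))
E
python3 -c "
from workcell import *
print(grab_frame('wrist')['tool_from_camera'])"
```

```text
table z 0.0008004054416609078
offcut 921 [0.5218 0.2083] 17.3 [0.0394 0.1851] 0.0891
red 915 [ 0.5014 -0.2455] -50.7 [0.0384 0.1851] 0.0898
railplate 2250 [ 0.5896 -0.0593] 1.5 [0.158  0.4117] 0.012
fence 155 [ 0.7474 -0.0304] -81.1 [0.0208 0.0632] 0.0797
stop 294 [ 0.5558 -0.0604] 8.9 [0.044  0.0831] 0.0664
tab 70 [ 0.5416 -0.0615] -88.7 [0.0139 0.0301] 0.1236
tape 302 [0.7352 0.1709] -41.0 [0.0364 0.0702] 0.0585
driver 409 [ 0.5039 -0.402 ] -3.4 [0.0881 0.2376] 0.0244
[[ 1.15833999e-03 -9.64294161e-01 -2.64830944e-01  6.68807895e-02]
 [ 9.99999178e-01  1.26251174e-03 -2.23137276e-04 -1.36535218e-04]
 [ 5.49522148e-04 -2.64830468e-01  9.64294831e-01 -1.17063829e-01]
 [ 0.00000000e+00  0.00000000e+00  0.00000000e+00  1.00000000e+00]]
```

Run:
```python
from workcell import *
from h import *
y0=np.radians(9)
for yaw in (y0+np.pi/2,y0-np.pi/2):
    for p in ([.57,-.0586,.30],[.45,-.075,.1],[.65,-.046,.1]): 
        q=ik(p,down(yaw)); print(None if q is None else np.round(q,2))
for yaw in (np.radians(17.3)+np.pi/2,np.radians(17.3)-np.pi/2):
    q=ik([.5218,.2083,.1],down(yaw)); print(None if q is None else np.round(q,2))
move_ptp([.5218,.2083,.30],down(np.radians(17.3)+np.pi/2))
s=state(); f1=grab_frame('wrist'); T1=wristT(f1,s)
move_ptp([.55,-.0586,.30],down(y0+np.pi/2))
s=state(); f2=grab_frame('wrist'); T2=wristT(f2,s)
print(s['clock'],s['force'],s['eef_pos'])
pickle.dump((f1,T1,f2,T2),open('w.pkl','wb'))
cv2.imwrite('pics/w1.png',f1['image'][:,:,::-1]);cv2.imwrite('pics/w2.png',f2['image'][:,:,::-1])
W=cloud(f1,T1);z=W[...,2]; m=(z>.08)&(z<.1)&(abs(W[...,0]-.52)<.13)&(abs(W[...,1]-.21)<.1)
print('offcut',m.sum(),rect(W,m),np.nanmedian(z[m]))
```

```text
[-0.2   0.13  1.23 -0.    1.77 -1.93]
[-0.29 -0.03  1.81 -0.    1.36 -2.02]
[-0.16  0.38  1.33 -0.    1.43 -1.89]
[-0.2   0.13  1.23 -0.    1.77  1.21]
[-0.29 -0.03  1.81 -0.    1.36  1.12]
[-0.16  0.38  1.33 -0.    1.43  1.26]
[ 0.28  0.2   1.57  0.    1.38 -1.59]
[ 0.28  0.2   1.57 -0.    1.38  1.55]
4.1167 [-0.20096685  0.38298026 -0.57255682] [ 0.550083  -0.0574455  0.3000457]
offcut 8762 (array([0.52277243, 0.20993483], dtype=float32), np.float32(0.29976967), [np.float32(0.038079858), np.float32(0.18478793)]) 0.08841853881934239
```

View pics/w2.png

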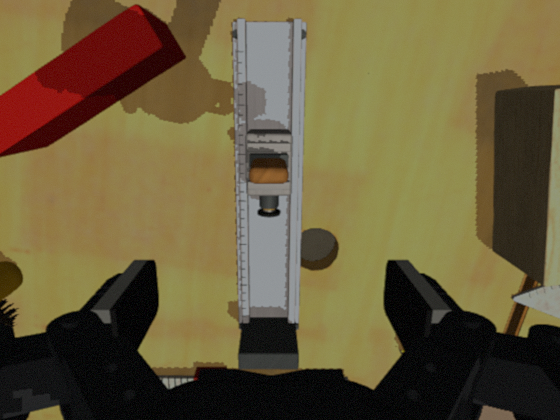

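The wrist view shows the rail upright in the picture: fence at (268,340), pad at (268,211), tab at (268,172). There is a clear strip in front of the tab.

Run:
```python
from h import *
f1,T1,f2,T2=pickle.load(open('w.pkl','rb')); W=cloud(f2,T2); z=W[...,2]
v,u=np.indices(z.shape)
near=(abs(u-268)<50)&(v<375)
for n,m in (('ribs',near&(z>.021)&(z<.029)&(v<315)),('fence',near&(z>.074)&(z<.086)&(v>310)),('tab',near&(z>.118)&(z<.132)&(v<240)),('stop',near&(z>.06)&(z<.068)&(v<240))):
    c,a,e=rect(W,m); print(n,m.sum(),c.round(4),round(np.degrees(a),2),np.round(e,4),np.nanmedian(z[m]).round(4))
m=near&(z>.021)&(z<.029)&(v<315)
p=W[m][:,:2]; c,a,_=rect(W,m)
d=np.array([np.cos(a),np.sin(a)]); n_=np.array([-d[1],d[0]])
q=(p-c); s_=q@n_
for k in (-1,1):
    g=q[s_*k>0]; k1=np.polyfit(g@d,g@n_,1); print(k,k1,np.degrees(a+np.arctan(k1[0])))
# centreline of fence front face etc
for r in range(195,225,3):
    w=W[r,255:282]; print(r,np.round(w[13],4), end=' ')
```

```text
ribs 4400 [ 0.5697 -0.0576] 8.9 [0.0638 0.3194] 0.0243
fence 1104 [ 0.7469 -0.0286] -81.31 [0.0204 0.0635] 0.0792
tab 644 [ 0.543  -0.0613] -80.08 [0.0136 0.0312] 0.1235
stop 1062 [ 0.5546 -0.0591] 9.63 [0.0436 0.0794] 0.0641
-1 [ 0.00039357 -0.02616673] 8.917950987011032
1 [0.00019966 0.02780855] 8.906840947529469
195 [ 0.5739 -0.0563  0.0636] 198 [ 0.5787 -0.0556  0.0565] 201 [ 0.5817 -0.0551  0.0566] 204 [ 0.5848 -0.0546  0.0564] 207 [ 0.5875 -0.0542  0.0577] 210 [ 0.5917 -0.0536  0.0538] 213 [ 0.5938 -0.0532  0.057 ] 216 [ 0.5964 -0.0528  0.0587] 219 [ 0.6158 -0.05    0.0081] 222 [ 0.6186 -0.0496  0.0102]
```

```bash
cat >> h.py <<'E'
YAW=np.radians(8.91); O=np.array([.5692,-.0567])
def R2W(x,y,z):
    c,s=np.cos(YAW),np.sin(YAW); return [O[0]+c*x-s*y,O[1]+s*x+c*y,z]
def W2R(p):
    c,s=np.cos(YAW),np.sin(YAW); d=np.asarray(p)[...,:2]-O
    return np.stack([c*d[...,0]+s*d[...,1],-s*d[...,0]+c*d[...,1]],-1)
RD=down(YAW+np.pi/2)
E
python3 - <<'E'
from workcell import *
from h import *
gripper_close(40)
move_ptp(R2W(.016,0,.2),RD)
movel(R2W(.016,0,.115))
print(state()['force'],state()['clock'])
hit=movel(R2W(-.104,0,.115),velocity=.06,contact_N=28)
s=state(); print(hit,W2R(s['eef_pos']),s['force'],s['clock'])
x=W2R(s['eef_pos'])[0]
movel(R2W(x+.012,0,.115)); movel(R2W(x+.012,0,.25),velocity=.3)
s=state(); f=grab_frame('wrist'); T=wristT(f,s); pickle.dump((f,T),open('w3.pkl','wb'))
cv2.imwrite('pics/w3.png',f['image'][:,:,::-1])
W=cloud(f,T);z=W[...,2]; r=W2R(W); on=(abs(r[...,1])<.03)&(abs(r[...,0])<.17)
m=on&(z>.118)&(z<.132); print('tab',m.sum(),rect(np.dstack([r,z]),m)); 
m=on&(z>.045)&(z<.055); print('pad-ish',np.nanmax(r[...,0][m],initial=-9)); print(state()['clock'])
E
```

```text
[-0.14600725  0.55484539  0.87384703] 6.15
True [-9.51752421e-02  8.51318439e-05] [3.65338672 1.81814839 0.103409  ] 7.9833
tab 992 (array([-1.13001026e-01, -6.20530918e-05], dtype=float32), np.float32(-1.5663741), [np.float32(0.014375157), np.float32(0.03155789)])
pad-ish -0.056191683288292826
8.8833
```

View pics/w3.png

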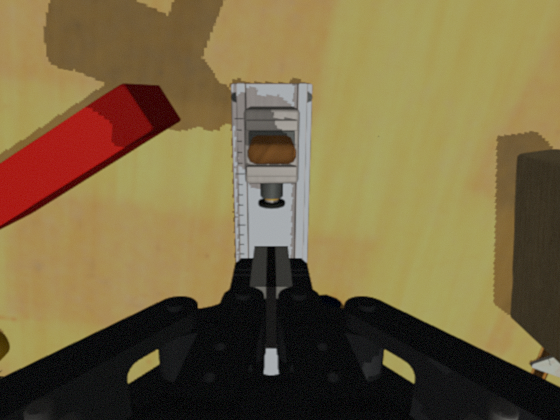

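The stop is fully back: tab at rail x −0.113, pad at about −0.056. Next, fetch the offcut.

Run:
```python
from workcell import *
from h import *
A=down(.2998+np.pi/2); P=[.5228,.2099]
let_go()
move_ptp(P+[.20],A)
movel(P+[.073],velocity=.2)
gripper_close(40); s=state(); print('grip',s['opening'],s['grip_force'],s['clock'])
movel(P+[.18],velocity=.2)
print(state()['opening'],state()['grip_force'])
move_ptp(R2W(.066,0,.18),RD)
s=state(); f=grab_frame('wrist'); T=wristT(f,s); pickle.dump((f,T),open('w4.pkl','wb'))
cv2.imwrite('pics/w4.png',f['image'][:,:,::-1])
W=cloud(f,T);z=W[...,2]; r=W2R(W); m=(abs(r[...,1])<.035)&(abs(r[...,0])<.2)&(z>.17)&(z<.21)
print('z',np.nanmedian(z[m]),m.sum(),rect(np.dstack([r,z]),m)); print(np.nanmin(r[...,0][m])); print(state()['clock'],state()['force'])
```

```text
grip 0.44120089490050834 41.33212745189667 12.05
0.43965003227879207 40.652300119400024
z 0.1937776253069416 55535 (array([ 3.0358845e-02, -3.4896657e-05], dtype=float32), np.float32(0.0010445134), [np.float32(0.06998589), np.float32(0.11012025)])
-0.02472240548335891
13.8667 [ 0.77361447  0.02640338 -3.07725107]
```

View pics/w4.png

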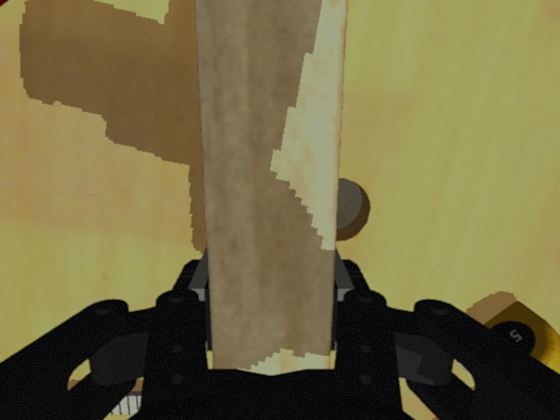

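The offcut is held straight and centred between the pads, lying along the picture's vertical. Now lower it and push it to the fence.

Run:
```python
from workcell import *
from h import *
h=movel(R2W(.066,0,.115),velocity=.2)
h=movel(R2W(.066,0,.0835),velocity=.05,contact_N=8)
s=state(); print('down',h,W2R(s['eef_pos']),s['eef_pos'][2],s['force'],s['clock'])
if s['eef_pos'][2]<.09:
    z=s['eef_pos'][2]
    h=movel(R2W(.088,0,z),velocity=.03,contact_N=7)
    s=state(); print('fwd',h,W2R(s['eef_pos']),s['eef_pos'][2],s['force'],s['clock'])
```

```text
down True [0.0652744  0.00029096] 0.08403598536695031 [ 0.08218682 -0.09618113  4.71870952] 14.9417
fwd True [0.06531664 0.00024493] 0.08406739941474416 [-2.32501103  0.36207393  3.23472793] 15.2083
```

Run:
```python
from workcell import *
from h import *
movel(R2W(.0653,0,.085),velocity=.02)
print(state()['force'])
h=movel(R2W(.086,0,.085),velocity=.03,contact_N=14)
s=state(); print('fwd',h,W2R(s['eef_pos']),s['eef_pos'][2],s['force'],s['clock'])
```

```text
[ 0.04596212  0.57370921 -1.31187413]
fwd True [0.07934772 0.00010519] 0.08421329953266422 [-2.46380445 -0.07620482  3.67786192] 16.0167
```

Run:
```python
from workcell import *
from h import *
let_go(); s=state(); print(W2R(s['eef_pos']),s['force'])
p=W2R(s['eef_pos'])[0]
movel(R2W(p,0,.20),velocity=.2)
move_ptp(R2W(-.02,0,.26),RD)
s=state(); f=grab_frame('wrist'); T=wristT(f,s); pickle.dump((f,T),open('w5.pkl','wb'))
cv2.imwrite('pics/w5.png',f['image'][:,:,::-1])
W=cloud(f,T);z=W[...,2]; r=W2R(W); on=(abs(r[...,1])<.035)
Z=np.dstack([r,z])
m=on&(z>.09)&(z<.108)&(abs(r[...,0]-.06)<.13); print('offcut',rect(Z,m),np.nanmin(r[...,0][m]),np.nanmedian(z[m]))
m=on&(z>.118)&(z<.135)&(r[...,0]<-.05); print('tab',rect(Z,m))
t=grab_frame('top');W=cloud(t);z=W[...,2]; r=W2R(W);m=(abs(r[...,1])<.035)&(z>.09)&(z<.108)&(abs(r[...,0]-.06)<.13);print('top offcut',m.sum(),rect(np.dstack([r,z]),m))
print(state()['clock'])
```

```text
[0.07757236 0.00028549] [ 0.11000719  0.41785618 -0.23711789]
offcut (array([ 6.451601e-02, -8.384278e-05], dtype=float32), np.float32(0.0010222455), [np.float32(0.03804165), np.float32(0.15847635)]) -0.014727683342286734 0.09841665345824246
tab (array([-0.11298744, -0.00018834], dtype=float32), np.float32(1.569248), [np.float32(0.013917798), np.float32(0.03116208)])
top offcut 43 (array([ 0.07770308, -0.00274627], dtype=float32), np.float32(0.010777737), [np.float32(0.037501235), np.float32(0.18490474)])
17.9167
```

View pics/w5.png

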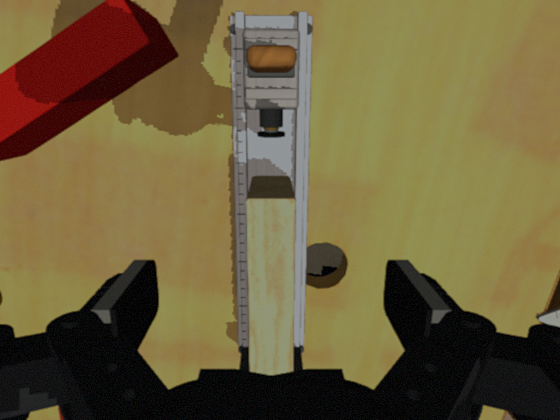

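The offcut stands in the channel with its near end at −0.0147, so its centre is at about 0.0776. That is against the fence. Now push the handle from behind.

Run:
```python
from workcell import *
from h import *
gripper_close(40)
move_ptp(R2W(-.146,0,.2),RD)
movel(R2W(-.146,0,.115),velocity=.15)
u=np.array([np.cos(YAW),np.sin(YAW)])
f0=state()['force'][:2]@u; print('f0',f0)
movel(R2W(-.100,0,.115),velocity=.04)
x=-.100
for i in range(6):
    x+=.001; movel(R2W(x,0,.115),velocity=.01)
    s=state(); print(round(x,4),W2R(s['eef_pos'])[0].round(5),round(s['force'][:2]@u-f0,2))
s=state();print(s['clock'])
f=grab_frame('wrist'); T=wristT(f,s); pickle.dump((f,T),open('w6.pkl','wb'))
cv2.imwrite('pics/w6.png',f['image'][:,:,::-1])
W=cloud(f,T); r=W2R(W); z=W[...,2]; v,uu=np.indices(z.shape)
m=(abs(r[...,1])<.02)&(z>.118)&(z<.135)&(r[...,0]<-.03);print('tab',m.sum(),rect(np.dstack([r,z]),m))
```

```text
f0 1.0700801162953968
-0.099 -0.101 -10.24
-0.098 -0.10002 -11.4
-0.097 -0.09904 -10.67
-0.096 -0.09804 -11.01
-0.095 -0.09702 -10.68
-0.094 -0.09602 -11.12
22.8167
tab 2527 (array([-0.09627678, -0.00408258], dtype=float32), np.float32(-0.54664165), [np.float32(0.034392346), np.float32(0.038543798)])
```

View pics/w6.png

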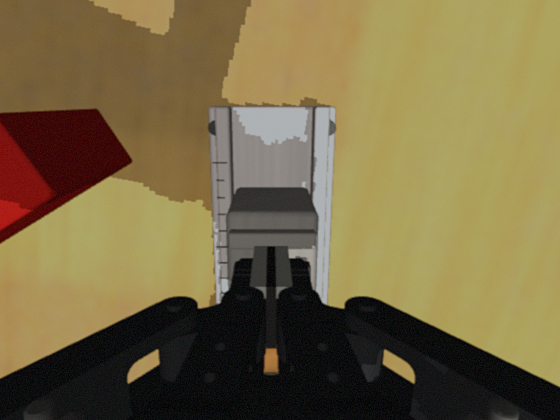

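The view shows the closed fingers behind the tab with the stop sliding. Friction is steady at about 10.9 N. Now step forward until the force has risen by about 6 N.

Run:
```python
from workcell import *
from h import *
u=np.array([np.cos(YAW),np.sin(YAW)]); x=-.094; f0=1.07; base=10.9; log=[]
while x<-.062:
    x+=.0005 ; movel(R2W(x,0,.115),velocity=.01)
    F=[]
    for _ in range(3): F.append(f0-state()['force'][:2]@u); pause(.02)
    F=np.mean(F); a=W2R(state()['eef_pos'])[0]; log.append((round(x,4),round(a,5),round(F,2)))
    if F>base+5.6: break
for l in log[-22:]: print(*l)
print(np.mean([l[2] for l in log[:12]]),state()['clock'])
```

```text
-0.0855 -0.08759 10.51
-0.085 -0.08709 11.49
-0.0845 -0.08659 11.11
-0.084 -0.08611 10.96
-0.0835 -0.0856 10.94
-0.083 -0.08509 10.84
-0.0825 -0.08461 10.82
-0.082 -0.08412 10.96
-0.0815 -0.08359 10.81
-0.081 -0.08309 10.59
-0.0805 -0.08259 10.53
-0.08 -0.08211 10.43
-0.0795 -0.0816 10.45
-0.079 -0.08111 10.76
-0.0785 -0.08073 11.35
-0.078 -0.08043 11.45
-0.0775 -0.08015 12.16
-0.077 -0.07981 13.4
-0.0765 -0.07952 13.97
-0.076 -0.07925 14.49
-0.0755 -0.07898 15.07
-0.075 -0.0787 16.81
10.788333333333332 34.2667
```

Run:
```python
from workcell import *
from h import *
movel(R2W(-.105,0,.115),velocity=.03)
movel(R2W(-.105,0,.22),velocity=.2)
move_ptp(R2W(-.02,0,.26),RD)
s=state(); f=grab_frame('wrist'); T=wristT(f,s)
W=cloud(f,T);z=W[...,2]; r=W2R(W); on=(abs(r[...,1])<.035);Z=np.dstack([r,z])
m=on&(z>.09)&(z<.108)&(abs(r[...,0]-.06)<.13); print('offcut',rect(Z,m),np.nanmin(r[...,0][m]))
m=on&(z>.118)&(z<.135)&(r[...,0]<-.03); print('tab',rect(Z,m))
cv2.imwrite('pics/w7.png',cv2.resize(f['image'][60:240,190:350,::-1],None,fx=3.3,fy=3.3,interpolation=cv2.INTER_CUBIC)); print(s['clock'])
```

```text
offcut (array([ 0.03714395, -0.00022358], dtype=float32), np.float32(-0.013938993), [np.float32(0.037991554), np.float32(0.211075)]) -0.0683169194711355
tab (array([-0.06133877,  0.00011945], dtype=float32), np.float32(-1.5666239), [np.float32(0.014029651), np.float32(0.031564917)])
36.5583
```

View pics/w7.png

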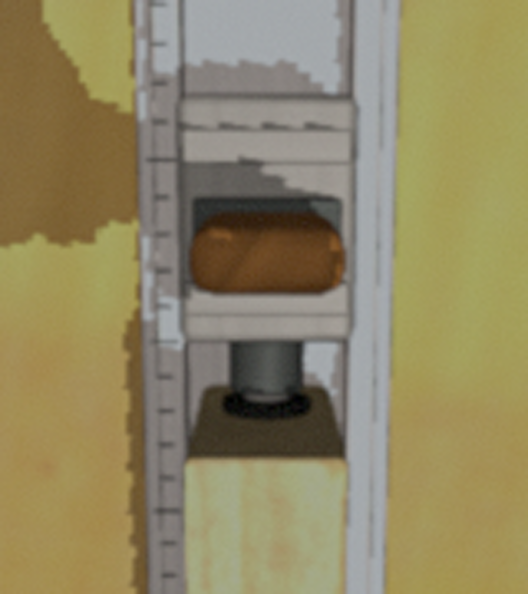

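The pad (crop 265,403) sits against the offcut's end. The brass ring is hidden in the sleeve, and the tab is forward in its slot.

```bash
python3 -c "
from workcell import *
print(job_done())"
```

```text
the job is handed in; nothing more can be done
None
```

The job is handed in, though no verdict came back: the offcut stands against the end fence, the stop's pad presses on it with about 6 N (from the push force), the handle is left forward, and the arm stayed clear of the tape, screwdriver and square.

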